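Fit the keyed mug chuck on the tilted decorating stand

ROBOT

A 7-joint arm with a two-finger parallel gripper is mounted at the origin on the work surface. World frame = base frame: x ahead of the robot, y to its left, z up, the work surface at z = 0. Lengths are in m, angles in rad, forces in N, time in s.
With the tool pointing down it reaches from about 0.425 to 0.875 m from the base axis. Payload 4.7 kg.
Tool frame: the origin (TCP) lies at the very end of the fingers, on their centre line; the grasp point (between the pads) lies 19 mm behind it; z points along the fingers, y is the line along which they close (so a half turn about z gives the same grasp; the last joint's range is limited). The gripper opens to 87 mm and grips with 3 to 60 N. Pads are 19 mm wide; open, the fingers measure 117 mm over their backs; the gripper's body (75 mm by 190 mm) begins 51 mm behind the grasp point.
Start: joints at [1.22, 0.321, -0.07, 1.45, 0.023, 1.371, -0.057], TCP at [0.232, -0.607, 0.223] pointing down, gripper open.
Joint ranges: [-2.86, 2.86], [-0.3, 2.09], [-1.38, 1.24], [0.06, 2.45], [-1.56, 4.7], [0.09, 2.05], [-2.69, 2.69]. Speed limits (rad/s): [2.57, 2.57, 3.14, 3.14, 3.14, 3.14, 3.14].

INTERFACE

Orientations are given as a rotation vector (axis times angle).
In Python, from bench import ctrl, imaging, ticket gives the robot as it stands.
- The arm moves only by the tool jog_arm, never from a script. Its argument "rows" is text: rows parted by semicolons, each of 7 numbers parted by spaces: the shift along the tool's x, y, z in cm, then the turn, a rotation vector about the tool's x, y, z in rad, then the closure, from -1 (fully open) to 1 (shut), so that 0 is half open. A call has 1 to 5 rows; each row shifts and turns the commanded pose from where the row before left it, along the tool's axes as they then stand; what a row does not reach is not made up. A row lasts 1/8 s, in which the tool goes at most 62.5 mm and 10.7 degrees, less where a joint would pass 70% of its speed; a pose out of reach is approached as far as the arm can. A call with a gripper value outside its range is refused whole. The fingers move at their own pace and stop on an object; "force" is the grip in N (left out, the last holds). Time passes only in rows, so rows that do not move let the fingers close. It gives the time, the measured TCP pose, the force, the opening and the grip force at its end, in the units of the state.
- ctrl.get_state(): the state, without advancing time (a new reading comes with each control period).
- imaging.get_image(name): name is "side" or "top"; returns a dict with "img" (420x560x3 uint8, blue, green, red), "vertical_fov" (degrees; the focal length in pixels is half the picture's height over the tangent of half this angle, whatever the lens; pixels are square), "cx", "cy" (the principal point, pixels), "origin" and "orientation" of the camera in the world. Camera axes: x right, y down, z forward; pixel columns grow to the right and rows downward; lengths in m; the calibration is good to about 2 mm. A picture is of the moment at which its call begins. There is no depth.
- ticket.close_job(): hands the job in; it is judged then, once.
The state is a dict: "time": time; "joint_positions": joint angles; "qd": joint speeds; "joint_torque": joint torques, N m; "position": TCP position; "tool_rot": TCP orientation; "ft_force": force on the tool from outside, world axes, zero at the start; "torque": the same for the moment, N m; "grip_width": opening from 0.0 (shut) to 1.0 (fully open); "grip_force": force on a finger pad.
Only numpy, scipy, OpenCV 4.12 (cv2) and the standard library are available. Lean on these libraries where they do the work, as an engineer would, in place of code of your own. Each camera call takes 0.05 s, during which the arm holds its last target. There are 200 camera calls.

TASK

Pull the spring clip sideways out of the decorating stand's slanting axle and lay it in the white ceramic tray. Then fit the aluminium mug chuck on the axle, flange first, turning it until its keyway finds the key and it drops fully home against the turntable, and let go of it. Leave the jar, the mug and the brush pot standing where they are.

Things in the scene. Friction and masses are not known exactly. Their poses are not given: they have to be found in the camera images.
- stand: Grey cast-iron stand bolted to the bench, base plate 130 x 110 x 14 mm, origin on the bench at the centre of the plate, plumb under the turntable's centre; z up. It carries an axle that leans 25 degrees from vertical towards the stand's -x side.
- axle: The stand's fixed round steel axle, slanting 25 degrees from vertical, 18 mm diameter. Origin on its centre line in the upper face of the turntable, 95 mm above the bench; z along the axle to its free end, y level, x up the slope. Its tip is 66 mm from the origin, tapered to 11 mm diameter over the last 5 mm.
- cross_hole (a point): Middle of the 6.5 mm square cross hole that runs right through the axle along the axle's y, 54 mm from the turntable's face.
- key_level (a point): Point on the axle's centre line at the height of the key's upper end, 24 mm above the turntable's face. The key is a bar 5 mm wide along the axle from there down to the turntable, standing out to 13.5 mm from the centre line. Its direction is not reported: about the axle it lies anywhere within 30 degrees (0.52 rad) either side of the axle's +x.
- turntable_face (a point): Centre of the turntable's upper face (at the axle's origin), against which the chuck must lie. The turntable is an aluminium disc 80 mm diameter, 10 mm thick; the key and an 18 mm sleeve about the axle's foot turn with it, but a stiff brake (about 1.5 N m) holds it still.
- clip: Spring clip of 5 mm steel wire, 30 g: a rectangular closed bow 30 mm wide (x), 35 mm long (y), gripped across its width; from the middle of its -y end a straight leg runs along -y to 69 mm from the origin. Origin in the middle of the bow, z square to it. At the start the leg sits loosely in the cross hole, the bow square to the axle, 37 mm out on the axle's +y side; it pulls out along its +y in 42 mm.
- clip_mid (a point): Point on the clip's leg half way along the whole clip, 25 mm from the middle of the bow along the clip's -y.
- chuck: Aluminium mug chuck, 0.2 to 0.4 kg, standing upright: flange 76 mm diameter, 8 mm thick, and above it a round plug 45 mm diameter up to 48 mm height (grip the plug). Origin at the centre of the flange's underside, z up its axis. A 20.5 mm bore goes right through. Home, the flange lies flat on the turntable; with the keyway not over the key it rests on the key 24 mm short of home.
- chuck_keyway (a point): Middle of the keyway's mouth at the flange's rim, 36 mm from the chuck's origin along the chuck's +x. The keyway is 8 mm wide (1.5 mm play either side of the key, about 0.13 rad), runs the whole height of the bore, 15.5 mm deep from the axis, and in the flange is open out to the rim.
- chuck_top (a point): Centre of the chuck's upper end, 48 mm above its origin along its z.
- tray: Shallow open tray of white ceramic, 150 (x) x 130 (y) mm, walls 16 mm high and 5 mm thick, floor 5 mm thick, fixed to the bench. Origin at the centre of its underside.
- jar: Bystander: closed blue paint jar, 68 mm diameter, about 90 mm high. Origin at the centre of its underside.
- mug: Bystander: white mug, 80 mm diameter, 100 mm high. Origin at the centre of its underside.
- brushpot: Bystander: white pot with brushes, 84 mm diameter, 100 mm high, the brushes to 200 mm. Origin at the centre of its underside.
Things that resemble listed ones, but are neither listed nor needed, are in the scene too. There is more than one size of the clip; the job needs the smaller. What is shaped like the chuck but green is not meant.

How it is judged:
On the way, in this order (a step that is already met when the one before it is completed fails the run):
1. the clip has been pulled out of the axle and lies let go in the tray, before the chuck goes on (x of clip_mid in the frame of tray between -0.07 and 0.07 m and y of clip_mid in the frame of tray between -0.06 and 0.06 m and height (world z) of clip_mid below 0.025 m and height (world z) of clip below 0.03 m and contact force between clip and the fingers below 0.1 N and distance between chuck and axle above 0.09 m), for 0.2 s.
2. the chuck has dropped home over the key (x of chuck in the frame of axle between -0.003 and 0.003 m and y of chuck in the frame of axle between -0.003 and 0.003 m and z of chuck in the frame of axle below 0.004 m and angle between the z axis of chuck and the z axis of axle, either way round below 0.08 rad and z of chuck_top in the frame of axle above 0.03 m), for 0.2 s.
At the end, for the whole second after the job is handed in: The clip lies at rest in the tray (its middle within 70 x 60 mm of the tray's centre lines and less than 25 mm above the bench, its bow below 30 mm); the chuck is on the axle flange down, home on the turntable within 4 mm, centred within 3 mm and in line with the axle within 0.08 rad, at rest (all of step 2 and x of clip_mid in the frame of tray between -0.07 and 0.07 m and y of clip_mid in the frame of tray between -0.06 and 0.06 m and height (world z) of clip_mid below 0.025 m and height (world z) of clip below 0.03 m and linear speed of each of chuck, clip below 0.02 m/s); the robot touches nothing.
It fails at once if the jar is moved by more than 30 mm or tipped (distance of jar from where it was at the start of the episode above 0.03 m or angle between jar's own z axis and vertical above 0.35 rad).
It fails at once if the mug is moved by more than 30 mm or tipped (distance of mug from where it was at the start of the episode above 0.03 m or angle between mug's own z axis and vertical above 0.35 rad).
It fails at once if the brush pot is moved by more than 30 mm or tipped (distance of brushpot from where it was at the start of the episode above 0.03 m or angle between brushpot's own z axis and vertical above 0.35 rad).
It also fails if it takes over 72 s, if anything falls off the work surface, if the arm or the gripper's body presses on something with over 40 N, if the wrist force passes 120 N, or if a joint passes its speed limit or range.

## Working session

There is one attempt and no reset: what is moved stays moved. The work goes in short steps, Python scripts to look and compute and a tool call to move; the robot and the scene stay as the last step left them, time stands still between calls to the robot, and variables do not carry over. Pictures are saved under pics/ and viewed, at most 10 in all, crops included, and the job is handed in when it is done.

Besides the shell and the picture viewer there is one more tool, called by a JSON object that holds its "fn" and its "kwargs", one argument or row to a line. jog_arm: Moves the arm, as the interface text tells. Its arguments: {"type":"object","properties":{"rows":{"type":"string"},"force":{"type":"number"}},"required":["rows"]}

```bash
ls; mkdir -p pics
cat > h.py <<'E'
import numpy as np, cv2
from bench import ctrl, imaging, ticket
from scipy.spatial.transform import Rotation as R
def rot(o):
    o=np.array(o,float)
    return o if o.shape==(3,3) else R.from_rotvec(o).as_matrix()
def snap(n):
    c=imaging.get_image(n); return c
def f(c): return 210/np.tan(np.radians(c["vertical_fov"])/2)
def proj(c,P):
    p=(np.atleast_2d(P)-c["origin"])@rot(c["orientation"])
    return np.c_[c["cx"]+f(c)*p[:,0]/p[:,2],c["cy"]+f(c)*p[:,1]/p[:,2]]
def ray(c,u,v):
    return rot(c["orientation"])@np.array([(u-c["cx"])/f(c),(v-c["cy"])/f(c),1])
def atz(c,u,v,z):
    d=ray(c,u,v);o=np.array(c["origin"]);return o+d*(z-o[2])/d[2]
def tri(c1,p1,c2,p2):
    d1,d2=ray(c1,*p1),ray(c2,*p2);o1,o2=np.array(c1["origin"]),np.array(c2["origin"])
    s=np.linalg.lstsq(np.c_[d1,-d2],o2-o1,rcond=None)[0]
    a,b=o1+s[0]*d1,o2+s[1]*d2
    return (a+b)/2,np.linalg.norm(a-b)
E
python3 - <<'E'
from h import *
for n in("side","top"):
    c=snap(n);print({k:v for k,v in c.items() if k!="img"})
    cv2.imwrite(f"pics/{n}0.png",cv2.resize(c["img"],(800,600),interpolation=cv2.INTER_CUBIC))
print(ctrl.get_state())
E
```

```text
pics
{'vertical_fov': 50.65481945052579, 'cx': 276.2416908604796, 'cy': 208.73186419327754, 'origin': array([ 0.15269245, -0.40675676,  0.78431648]), 'orientation': array([-2.21515389,  0.95258956, -0.35526119])}
{'vertical_fov': 46.87105450077189, 'cx': 276.7514702414136, 'cy': 209.27834008269272, 'origin': array([0.43884654, 0.05994043, 1.37103333]), 'orientation': array([-2.19945687,  2.14028058, -0.16119213])}
{'time': 0.1, 'joint_positions': array([ 1.22009403,  0.32176285, -0.07006391,  1.45156398,  0.02260397,
        1.37078499, -0.05689743]), 'qd': array([-0.00054224, -0.00196006,  0.00039525, -0.00265314, -0.00038879,
       -0.00054364,  0.00033997]), 'joint_torque': array([-1.14880149e-04, -4.92574453e+01, -4.05749604e-01, -3.13399172e+01,
       -6.42355392e-02,  3.94365995e-02,  8.11435962e-05]), 'position': array([ 0.2316613 , -0.60678533,  0.22155613]), 'tool_rot': array([-3.08781895e+00, -5.69570850e-01,  6.52130319e-04]), 'ft_force': array([-0.37271444, -0.26793818,  0.06106488]), 'torque': array([ 0.00651109,  0.02581169, -0.01104674]), 'grip_force': 0.0, 'grip_width': 0.9958765256548388}
```

View pics/side0.png

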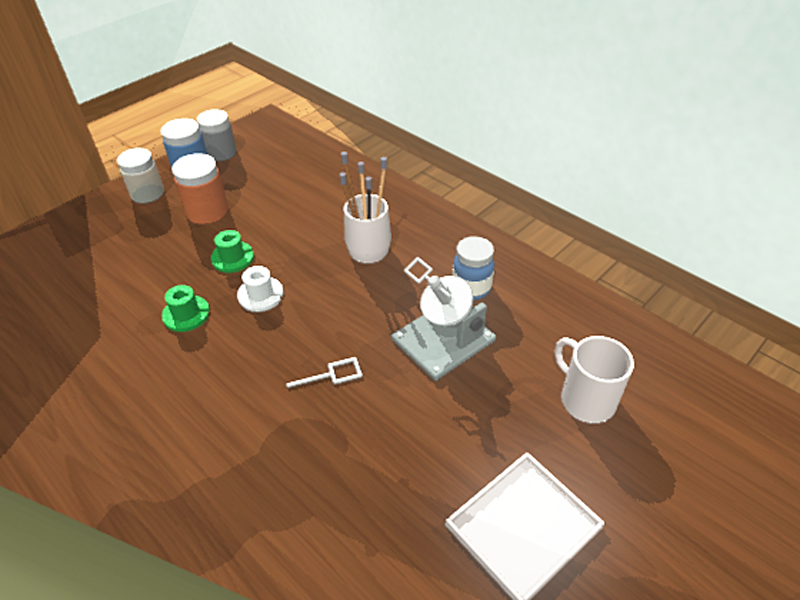

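View pics/top0.png

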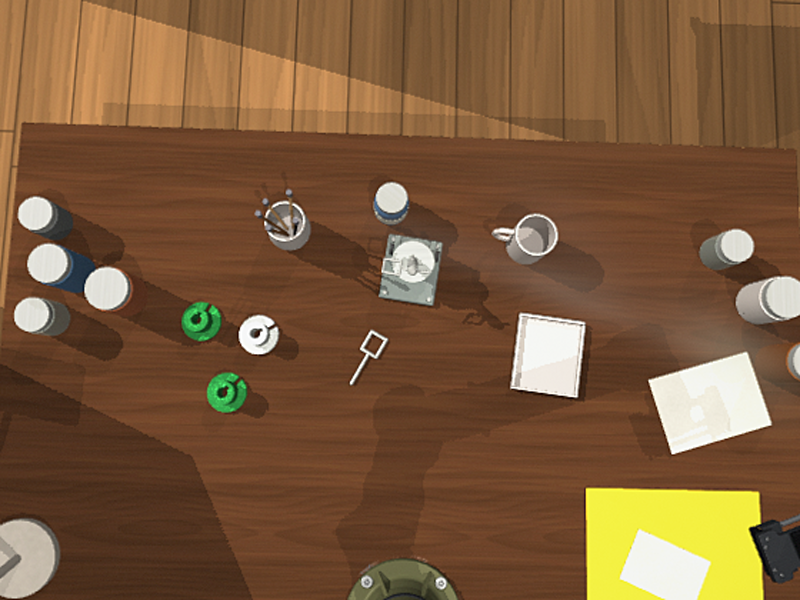

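The top view shows the stand at (411,268), the clip bow at its left (392,266), the chuck at (258,335) and the tray at (549,355). The side view shows the bow at (418,270) and the axle at (440,295). Next I'll enlarge these.

Run:
```python
from h import *
import pickle
C={n:snap(n) for n in("side","top")}
pickle.dump(C,open("c0.pkl","wb"))
def crop(c,x,y,w,h,s): return cv2.resize(c["img"][y:y+h,x:x+w],None,fx=s,fy=s,interpolation=cv2.INTER_CUBIC)
# top crop: stand (260..315,160..216) and chuck (160..200,215..255)
a=crop(C["top"],258,160,56,56,7)
b=crop(C["top"],155,210,56,56,7)
cc=crop(C["side"],270,170,80,98,6)
cv2.imwrite("pics/cr1.png",np.hstack([a,b]))
cv2.imwrite("pics/cr2.png",np.hstack([cc, cv2.resize(crop(C["side"],160,180,50,98,6),(300,588))]))
for n,(u,v),z in [("top",(549,355),0.016),("top",(258,335),0.048),("top",(411,268),0.06),("top",(392,202),.09),("top",(536,235),.1),("top",(287,225),.1),("top",(519,313),.016),("top",(586,320),.016),("top",(578,398),.016),("top",(511,389),.016)]:
    print(n,u,v,atz(C[n],u*.7,v*.7,z).round(4))
```

```text
top 549 355 [ 0.5041 -0.2778  0.016 ]
top 258 335 [0.5257 0.2877 0.048 ]
top 411 268 [ 6.616e-01 -3.000e-04  6.000e-02]
top 392 202 [0.7823 0.04   0.09  ]
top 536 235 [ 0.7249 -0.2326  0.1   ]
top 287 225 [0.7292 0.2351 0.1   ]
top 519 313 [ 0.5854 -0.2182  0.016 ]
top 586 320 [ 0.5753 -0.3516  0.016 ]
top 578 398 [ 0.4218 -0.3346  0.016 ]
top 511 389 [ 0.4359 -0.2031  0.016 ]
```

View pics/cr1.png

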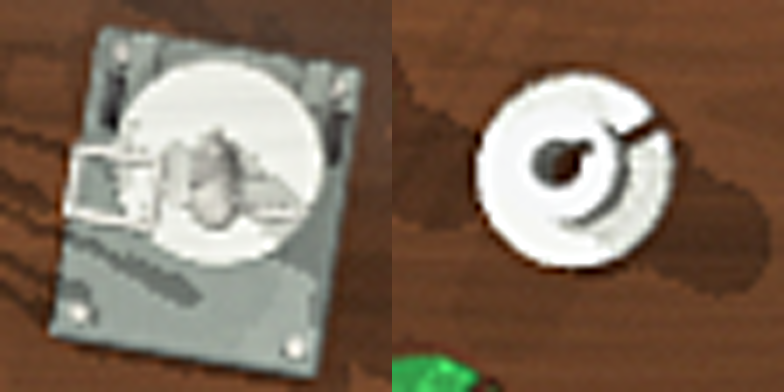

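View pics/cr2.png

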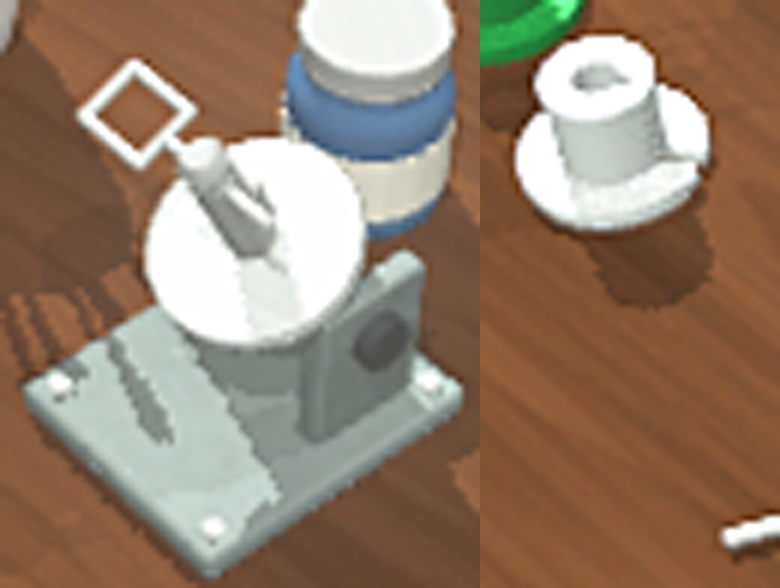

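The crops show the plate corners, turntable ellipse, bow and axle tip clearly. The key is a ridge on the axle's far right side, and the chuck's keyway points up-right. Now I'll fit the poses.

```bash
cat > fit.py <<'E'
from h import *
import pickle
from scipy.optimize import least_squares
C=pickle.load(open("c0.pkl","rb"))
def px(o,s,p): return (np.array(p,float)+.5)/s-.5+np.array(o)
A0=R.from_euler("y",-25,degrees=True).as_matrix()
def stand(p): return R.from_euler("z",p[2]).as_matrix(), np.array([p[0],p[1],0])
def S(p,q): r,t=stand(p); return r@np.array(q)+t
def AX(p,q): r,t=stand(p); return r@(A0@np.array(q)+[0,0,.095])+t
X,Y=.065,.055
T=[(S,(X,Y,.014),(105,28)),(S,(X,-Y,.014),(362,70)),(S,(-X,-Y,.014),(318,370)),(S,(-X,Y,.014),(52,328)),(AX,(0,0,0),(222,163)),(AX,(0,.037,.054),(112,185))]
D=[(S,(-X,Y,.014),(22,390)),(S,(X,-Y,.014),(462,380)),(S,(-X,-Y,.014),(212,555)),(AX,(0,0,0),(255,240)),(AX,(0,.037,.054),(137,113)),(AX,(0,0,.066),(200,155))]
def res(p):
    o=[]
    for cam,L,off,s,k in(("top",T,(258,160),7,0),("side",D,(270,170),6,1)):
        for fn,q,u in L: o.append(proj(C[cam],fn(p,q))[0]-px(off,s,u)+p[3+2*k:5+2*k])
    o=np.array(o); return np.r_[o.ravel(),np.array(p[3:])*.7]
r=least_squares(res,[.66,0,-.1,0,0,0,0],loss="soft_l1")
P=r.x
if __name__=="__main__":
    print(P.round(4));print(r.fun[:24].reshape(-1,2).round(1))
    for q in [(0,0,0),(0,0,.066),(0,.037,.054)]: print(AX(P,q).round(4))
    def ov(cam,off,w,h,s,k):
        im=cv2.resize(C[cam]["img"][off[1]:off[1]+h,off[0]:off[0]+w],None,fx=s,fy=s,interpolation=cv2.INTER_CUBIC)
        for a,col in((-30,(0,0,255)),(0,(0,255,0)),(30,(255,0,0))):
            d=np.array([np.cos(np.radians(a)),np.sin(np.radians(a)),0])
            pts=[AX(P,.0135*d+[0,0,z]) for z in(0,.024)]+[AX(P,.009*d+[0,0,.024])]
            uv=(proj(C[cam],pts)-P[3+2*k:5+2*k]*-1-np.array(off)+.5)*s-.5
            cv2.polylines(im,[uv.round().astype(int)],False,col,1)
        return im
    a=ov("top",(272,168),36,40,14,0); b=ov("side",(292,190),36,40,14,1)
    cv2.imwrite("pics/ov.png",np.hstack([a[:,:400],b[:,:400]]) if 0 else np.hstack([cv2.resize(a,(400,444)),cv2.resize(b,(400,444))]))
    # chuck
    o=(155,210);g=lambda u,v,z:atz(C["top"],*px(o,7,(u-392,v)),z)
    print("flange",g(575,170,.008),"bore",g(555,163,.048),"mouth",g(655,125,.008))
E
python3 fit.py
```

```text
[ 6.678e-01  6.000e-04 -1.200e-01  7.176e-01 -2.663e-01 -6.160e-01
  2.627e-01]
[[-1.1 -0.7]
 [ 0.3 -1. ]
 [ 0.3  0.8]
 [-0.2  1.1]
 [-0.5  0. ]
 [ 0.6  0.1]
 [-0.4 -1. ]
 [ 1.4  0.8]
 [ 0.3  1.5]
 [-0.3 -0.5]
 [ 0.1 -0.2]
 [-0.2 -0.3]]
[6.678e-01 6.000e-04 9.500e-02]
[0.6401 0.004  0.1548]
[0.6496 0.0401 0.1439]
flange [0.53009348 0.29430914 0.008     ] bore [0.52992431 0.29529855 0.048     ] mouth [0.54903848 0.26327434 0.008     ]
```

View pics/ov.png

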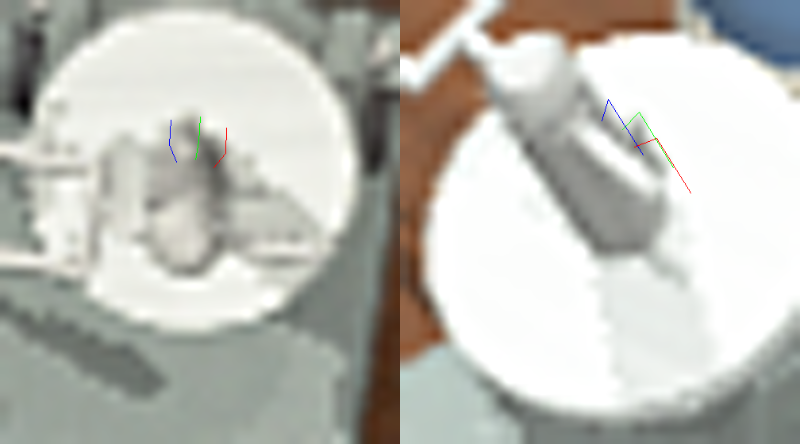

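The fit has residuals of about 1 px. The key edge lies just to the + side of the 0° line, at about +6°. The chuck is at (0.530, 0.295) with its keyway heading about -59°. Next comes a planner helper.

```bash
cat > pl.py <<'E'
from fit import *
Ra=stand(P)[0]@A0
Rx=R.from_euler("x",180,degrees=True).as_matrix()
def tool(heading_in_axle): return Ra@R.from_euler("z",heading_in_axle,degrees=True).as_matrix()@Rx
def down(h): return R.from_euler("z",h,degrees=True).as_matrix()@Rx
def plan(pt,Rt,n=None,show=True):
    s=ctrl.get_state(); p=np.array(s["position"]); R0=rot(s["tool_rot"])
    w=R.from_matrix(R0.T@Rt).as_rotvec(); d=R0.T@(np.array(pt)-p)
    if n is None: n=int(max(1,np.ceil(np.linalg.norm(w)/.18),np.ceil(np.linalg.norm(d)/.055)))
    M=sum(R.from_rotvec(w*k/n).as_matrix() for k in range(n))
    dd=np.linalg.solve(M,d)
    print("n",n,"cm",(dd*100).round(2),"rad",(w/n).round(4),"tot cm",(d*100).round(2),"tot rad",w.round(3),"t",s["time"])
E
python3 - <<'E'
from pl import *
plan(AX(P,(0,.037,.110)),tool(90))
E
```

```text
n 14 cm [ 5.61 -0.96  0.24] rad [-0.0281  0.0169 -0.0763] tot cm [ 60.02 -46.64   2.77] tot rad [-0.393  0.236 -1.068] t 0.2
```

{"fn": "jog_arm", "kwargs": {
  "rows": "5.6 -1 0 0 0 -0.0763 -0.1;5.6 -1 0 0 0 -0.0763 -0.1;5.6 -1 0 0 0 -0.0763 -0.1;5.6 -1 0 0 0 -0.0763 -0.1;5.6 -1 0 0 0 -0.0763 -0.1",
  "force": 20
}}

```text
time: 0.82
position: [0.4504, -0.4249, 0.2223]
tool_rot: [-2.924, -1.149, 0.0]
ft_force: [1.2, -0.1, -0.1]
grip_width: 0.574
grip_force: 0.0
```

{"fn": "jog_arm", "kwargs": {
  "rows": "5.6 -1 0 0 0 -0.0763 -0.1;5.6 -1 0 0 0 -0.0763 -0.1;5.6 -1 0 0 0 -0.0763 -0.1;5.6 -1 0 0 0 -0.0763 -0.1;5.6 -1 0 0 0 -0.0763 -0.1"
}}

```text
time: 1.45
position: [0.5842, -0.1759, 0.2223]
tool_rot: [2.653, 1.682, -0.0]
ft_force: [0.8, 0.1, 0.4]
grip_width: 0.547
grip_force: 0.0
```

Run:
```python
from pl import *
s=ctrl.get_state();print(s["position"],s["tool_rot"],s["grip_width"],s["joint_positions"].round(2))
plan(AX(P,(0,.037,.110)),tool(90))
```

```text
[ 0.58415114 -0.17589299  0.22233525] [ 2.65320955e+00  1.68221965e+00 -8.44638763e-05] 0.5468384427292267 [ 0.64  0.27 -0.47  1.54  0.12  1.36 -0.28]
n 5 cm [ 4.43 -0.65  0.5 ] rad [-0.0865  0.014  -0.0631] tot cm [21.58 -5.54  2.76] tot rad [-0.433  0.07  -0.316] t 1.45
```

{"fn": "jog_arm", "kwargs": {
  "rows": "4.43 -0.65 0.5 -0.0865 0.014 -0.063 -0.2;4.43 -0.65 0.5 -0.0865 0.014 -0.063 -0.2;4.43 -0.65 0.5 -0.0865 0.014 -0.063 -0.2;4.43 -0.65 0.5 -0.0865 0.014 -0.063 -0.2;4.43 -0.65 0.5 -0.0865 0.014 -0.063 -0.2"
}}

```text
time: 2.08
position: [0.6262, 0.043, 0.1952]
tool_rot: [2.083, 1.846, 0.412]
ft_force: [0.5, -0.4, 0.6]
grip_width: 0.598
grip_force: 0.0
```

Run:
```python
from pl import *
plan(AX(P,(0,.037,.041)),tool(90),3)
for n in("side","top"):
    c=snap(n);pickle.dump(c,open(f"{n}1.pkl","wb"))
    if n=="side":a=cv2.resize(c["img"][120:270,240:390],(400,400))
    else:b=cv2.resize(c["img"][110:260,220:370],(400,400))
cv2.imwrite("pics/pre.png",np.hstack([a,b]))
```

```text
n 3 cm [-0.   -0.02  2.31] rad [ 0.0012  0.0001 -0.0001] tot cm [-0.01 -0.06  6.94] tot rad [ 0.003  0.    -0.   ] t 2.075
```

View pics/pre.png

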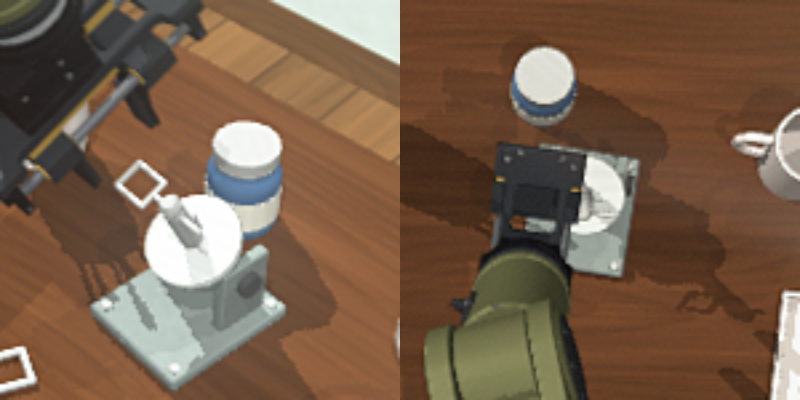

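The fingers straddle the bow, with fingertips at about (40,200) and (145,118) and the bow at (140,184) further along the tool axis. I'll descend.

{"fn": "jog_arm", "kwargs": {
  "rows": "0 0 2.3 0 0 0 -0.2;0 0 2.3 0 0 0 -0.2;0 0 2.3 0 0 0 -0.2;0 0 0 0 0 0 1;0 0 0 0 0 0 1",
  "force": 20
}}

```text
time: 2.8
position: [0.6553, 0.0376, 0.1332]
tool_rot: [2.087, 1.845, 0.41]
ft_force: [-0.4, -0.1, 0.0]
grip_width: 0.454
grip_force: 0.0
```

{"fn": "jog_arm", "kwargs": {
  "rows": "0 0 0 0 0 0 1;0 0 0 0 0 0 1;0 0 0 0 0 0 1"
}}

```text
time: 3.18
position: [0.6555, 0.0378, 0.1334]
tool_rot: [2.086, 1.845, 0.41]
ft_force: [0.4, 0.1, 1.4]
grip_width: 0.334
grip_force: 19.7
```

The grip closed at 29 mm, so it holds the bow. Pulling along tool +x.

{"fn": "jog_arm", "kwargs": {
  "rows": "0.5 0 0 0 0 0 1;1 0 0 0 0 0 1;1 0 0 0 0 0 1;1 0 0 0 0 0 1;1 0 0 0 0 0 1"
}}

```text
time: 3.8
position: [0.6599, 0.0841, 0.1318]
tool_rot: [2.089, 1.847, 0.409]
ft_force: [-1.1, -0.2, -1.0]
grip_width: 0.334
grip_force: 19.7
```

{"fn": "jog_arm", "kwargs": {
  "rows": "1 0 0 0 0 0 1;0 0 -4 0 0 0 1;0 0 -5 0 0 0 1"
}}

```text
time: 4.18
position: [0.6223, 0.098, 0.2127]
tool_rot: [2.09, 1.849, 0.406]
ft_force: [1.8, -0.5, 0.2]
grip_width: 0.339
grip_force: 19.8
```

Run:
```python
from pl import *
c=snap("side");cv2.imwrite("pics/pull.png",cv2.resize(c["img"][80:270,200:390],(500,500)))
# tray centre with offset-corrected pixels
t=C["top"];ps=[atz(t,u*.7-P[3],v*.7-P[4],.016) for u,v in((519,313),(586,320),(578,398),(511,389))]
ps=np.array(ps);m=ps.mean(0);ex=(ps[0]+ps[1]-ps[2]-ps[3]);yaw=np.arctan2(ex[1],ex[0]);print("tray",m,np.degrees(yaw))
h=np.degrees(yaw)+90   # tool x along tray +y
Rt=down(h);bow=m+Rt[:,0]*.025
print("over",h,bow)
plan([bow[0],bow[1],.20],Rt)
```

```text
tray [ 0.50379483 -0.27484139  0.016     ] -6.0454329778566045
over 83.9545670221434 [ 0.50642776 -0.24998042  0.016     ]
n 7 cm [-5.17 -1.15  0.01] rad [ 0.0632  0.0002 -0.002 ] tot cm [-36.2   -7.66  -1.35] tot rad [ 0.443  0.002 -0.014] t 4.225
```

View pics/pull.png

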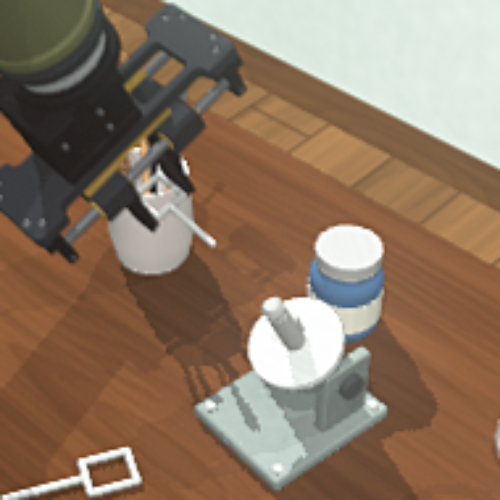

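The clip is out and held, with the leg tip at (213,243). Now to the tray.

{"fn": "jog_arm", "kwargs": {
  "rows": "-5.2 -1.15 -0.3 0.0632 0 -0.002 1;-5.2 -1.15 -0.3 0.0632 0 -0.002 1;-5.2 -1.15 0 0.0632 0 -0.002 1;-5.2 -1.15 0 0.0632 0 -0.002 1;-5.2 -1.15 0 0.0632 0 -0.002 1"
}}

```text
time: 4.85
position: [0.5359, -0.155, 0.2021]
tool_rot: [2.274, 2.032, 0.117]
ft_force: [0.3, 0.1, -0.3]
grip_width: 0.334
grip_force: 19.8
```

{"fn": "jog_arm", "kwargs": {
  "rows": "-5.2 -1.15 0 0.0632 0 -0.002 1;-5.2 -1.15 0 0.0632 0 -0.002 1;0 0 0 0 0 0 1"
}}

```text
time: 5.22
position: [0.5007, -0.2599, 0.1993]
tool_rot: [-2.344, -2.085, 0.014]
ft_force: [-0.1, 0.8, -0.7]
grip_width: 0.335
grip_force: 19.7
```

Run:
```python
from pl import *
plan([.5064,-.250,.010],down(84),5)
```

```text
n 5 cm [0.22 0.11 3.79] rad [-0.0018  0.0007 -0.0024] tot cm [ 1.12  0.62 18.92] tot rad [-0.009  0.004 -0.012] t 5.225
```

{"fn": "jog_arm", "kwargs": {
  "rows": "0.3 0.1 4.5 0 0 0 1;0.2 0.1 4.5 0 0 0 1;0.3 0.1 4.5 0 0 0 1;0.2 0.1 3.2 0 0 0 1;0.1 0.1 1.7 0 0 0 1"
}}

```text
time: 5.85
position: [0.5066, -0.2429, 0.0146]
tool_rot: [-2.333, -2.095, 0.01]
ft_force: [0.5, 0.2, 0.1]
grip_width: 0.337
grip_force: 19.8
```

{"fn": "jog_arm", "kwargs": {
  "rows": "0 0 0.3 0 0 0 1;0 0 0 0 0 0 0;0 0 0 0 0 0 0;0 0 0 0 0 0 0"
}}

```text
time: 6.35
position: [0.5079, -0.2457, 0.0147]
tool_rot: [-2.339, -2.096, 0.009]
ft_force: [0.4, 0.6, 1.3]
grip_width: 0.487
grip_force: 0.0
```

{"fn": "jog_arm", "kwargs": {
  "rows": "0 0 -4 0 0 0 0;0 0 -6 0 0 0 -0.4;0 0 -5 0 0 0 -0.6;0 0 0 0 0 0 -0.6"
}}

```text
time: 6.85
position: [0.5113, -0.2462, 0.1692]
tool_rot: [2.334, 2.092, -0.005]
ft_force: [0.5, -0.1, -0.3]
grip_width: 0.746
grip_force: 0.0
```

Run:
```python
from pl import *
c=snap("top")
o=(155,210);g=lambda u,v,z:atz(C["top"],*(px(o,7,(u-392,v))-P[3:5]),z)
fl,bo,mo=g(575,170,.008),g(555,163,.048),g(655,125,.008);print(fl,bo,mo,np.degrees(np.arctan2(*(mo-fl)[1::-1])))
plan([*((fl+bo)/2)[:2],.13],down(76))
cv2.imwrite("pics/tr.png",np.hstack([cv2.resize(c["img"][190:300,330:440],(400,400)),cv2.resize(snap("side")["img"][290:420,300:430],(400,400))]))
```

```text
[0.52929189 0.29627239 0.008     ] [0.5291459  0.29720351 0.048     ] [0.54823304 0.26524535 0.008     ] -58.59708834781969
n 10 cm [ 5.38 -0.73  0.35] rad [-0.0001  0.0005  0.0135] tot cm [54.14 -3.97  3.36] tot rad [-0.001  0.005  0.135] t 6.9
```

View pics/tr.png

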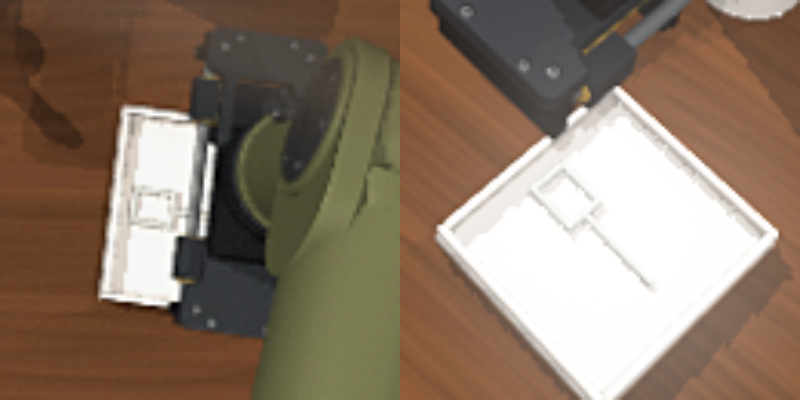

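The clip lies flat in the tray, with its bow at (567,200) and leg tip at (650,288) in the side crop. On to the chuck.

{"fn": "jog_arm", "kwargs": {
  "rows": "5.4 -0.7 0.2 0 0 0.0135 -0.8;5.4 -0.7 0.2 0 0 0.0135 -0.8;5.4 -0.7 0.2 0 0 0.0135 -0.8;5.4 -0.7 0.2 0 0 0.0135 -0.8;5.4 -0.7 0.2 0 0 0.0135 -0.8"
}}

```text
time: 7.58
position: [0.5087, 0.0287, 0.1512]
tool_rot: [-2.407, -2.013, 0.013]
ft_force: [1.4, -0.8, 0.2]
grip_width: 0.894
grip_force: 0.0
```

{"fn": "jog_arm", "kwargs": {
  "rows": "5.4 -0.7 0.2 0 0 0.0135 -0.8;5.4 -0.7 0.2 0 0 0.0135 -0.8;5.4 -0.7 0.2 0 0 0.0135 -0.8;5.4 -0.7 0.2 0 0 0.0135 -0.8;5.4 -0.7 0.2 0 0 0.0135 -0.8"
}}

```text
time: 8.2
position: [0.5295, 0.2995, 0.1402]
tool_rot: [-2.474, -1.932, 0.015]
ft_force: [1.2, -0.1, 0.3]
grip_width: 0.898
grip_force: 0.0
```

{"fn": "jog_arm", "kwargs": {
  "rows": "0 0 0 0 0 0 -0.8;0 0 0 0 0 0 -0.8"
}}

```text
time: 8.45
position: [0.5296, 0.2976, 0.1405]
tool_rot: [-2.473, -1.933, 0.015]
ft_force: [0.0, -0.4, -0.3]
grip_width: 0.904
grip_force: 0.0
```

Run:
```python
from pl import *
plan([.529,.2967,.015],down(76),5)
```

```text
n 5 cm [-0.01  0.    2.51] rad [-0.0016  0.0012  0.0001] tot cm [-0.03  0.06 12.55] tot rad [-0.008  0.006  0.001] t 8.45
```

{"fn": "jog_arm", "kwargs": {
  "rows": "0 0 4 -0.008 0.006 0 -0.8;0 0 3 0 0 0 -0.8;0 0 3 0 0 0 -0.8;0 0.05 2 0 0 0 -0.8;0 0 0.4 0 0 0 -0.8"
}}

```text
time: 9.07
position: [0.5305, 0.2966, 0.0168]
tool_rot: [2.477, 1.932, 0.001]
ft_force: [-0.0, -0.0, 0.6]
grip_width: 0.904
grip_force: 0.0
```

{"fn": "jog_arm", "kwargs": {
  "rows": "0 0 0 0 0 0 0;0 0 0 0 0 0 1;0 0 0 0 0 0 1;0 0 0 0 0 0 1;0 0 0 0 0 0 1",
  "force": 35
}}

```text
time: 9.7
position: [0.5306, 0.2989, 0.0187]
tool_rot: [2.475, 1.934, 0.005]
ft_force: [-2.0, 0.2, 3.8]
grip_width: 0.503
grip_force: 35.0
```

Run:
```python
from pl import *
s=ctrl.get_state();print({k:np.round(s[k],3) for k in("position","tool_rot","ft_force","grip_width","grip_force","joint_positions")})
t=snap("top");o=(155,210)
cv2.imwrite("pics/gr.png",cv2.resize(snap("side")["img"][150:270,130:250],(480,480)))
```

```text
{'position': array([0.531, 0.299, 0.019]), 'tool_rot': array([2.475, 1.934, 0.005]), 'ft_force': array([-2.016,  0.188,  3.777]), 'grip_width': np.float64(0.503), 'grip_force': np.float64(35.016), 'joint_positions': array([-0.022,  0.499, -0.663,  1.748,  0.354,  1.014, -1.059])}
```

View pics/gr.png

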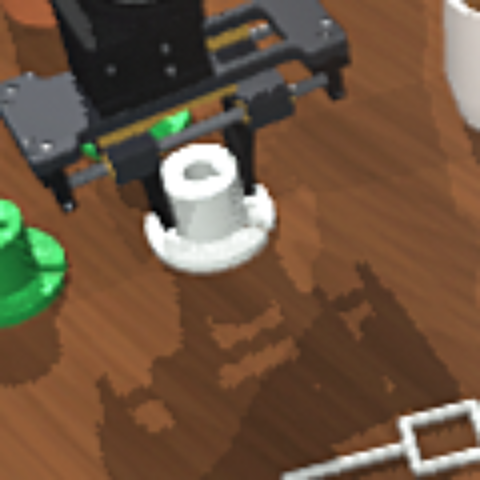

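The chuck is gripped at 44 mm, with the keyway slot at right (265,195). Lifting.

{"fn": "jog_arm", "kwargs": {
  "rows": "0 0 -1 0 0 0 1;0 0 -4 0 0 0 1;0 0 -5 0 0 0 1;0 0 -5 0 0 0 1;-2 0 -2 0 0 0 1"
}}

```text
time: 10.42
position: [0.5264, 0.2813, 0.192]
tool_rot: [2.472, 1.937, 0.014]
ft_force: [0.4, -0.7, -2.8]
grip_width: 0.508
grip_force: 35.0
```

Run:
```python
from pl import *
s=ctrl.get_state();print(s["ft_force"],s["grip_width"],s["joint_positions"].round(2))
plan(AX(P,(0,0,.125)),tool(140.6))
```

```text
[ 0.42391072 -0.71405966 -2.83311945] 0.5076159751084167 [ 0.08  0.3  -0.73  1.62  0.2   1.3  -0.93]
n 7 cm [-4.26  0.57  0.35] rad [-0.0591 -0.0246 -0.1414] tot cm [-24.5   15.21  -1.71] tot rad [-0.413 -0.172 -0.99 ] t 10.425
```

{"fn": "jog_arm", "kwargs": {
  "rows": "-4.26 0.57 0.35 -0.059 -0.0246 -0.1414 1;-4.26 0.57 0.35 -0.059 -0.0246 -0.1414 1;-4.26 0.57 0.35 -0.059 -0.0246 -0.1414 1;-4.26 0.57 0.35 -0.059 -0.0246 -0.1414 1;-4.26 0.57 0.35 -0.059 -0.0246 -0.1414 1"
}}

```text
time: 11.05
position: [0.5616, 0.0698, 0.1888]
tool_rot: [1.478, 2.418, 0.121]
ft_force: [-0.1, 0.3, -1.8]
grip_width: 0.509
grip_force: 35.0
```

{"fn": "jog_arm", "kwargs": {
  "rows": "-4.26 0.57 0.35 -0.059 -0.0246 -0.1414 1;-4.26 0.57 0.35 -0.059 -0.0246 -0.1414 1;0 0 0 0 0 0 1;0 0 0 0 0 0 1"
}}

```text
time: 11.55
position: [0.6132, 0.0051, 0.2048]
tool_rot: [1.073, 2.503, 0.16]
ft_force: [-0.1, 0.4, -2.7]
grip_width: 0.511
grip_force: 35.0
```

```bash
cat >> pl.py <<'E'
def rep():
    for _ in range(1):
        s=ctrl.get_state();Rm=rot(s["tool_rot"])
        q=Ra.T@(np.array(s["position"])-AX(P,(0,0,0)))
        rr=Ra.T@Rm@Rx.T
        zt=-(Ra.T@Rm)[:,2]
        print("TCP in axle mm",(q*1e3).round(1),"tilt",zt[:2].round(4),"head",np.degrees(np.arctan2(rr[1,0],rr[0,0])).round(2),"F_axle",(Ra.T@s["ft_force"]).round(1),"grip",round(s["grip_width"],3),"t",s["time"])
E
python3 - <<'E'
from pl import *
rep();print(ctrl.get_state()["joint_positions"].round(2));plan(AX(P,(0,0,.095)),tool(140.6),3)
im=[cv2.resize(snap("side")["img"][130:250,250:370],(400,400)),cv2.resize(snap("top")["img"][140:260,230:350],(400,400))]
cv2.imwrite("pics/ab.png",np.hstack(im))
E
```

```text
TCP in axle mm [ -3.2  -2.1 122.6] tilt [0.0065 0.0049] head 140.51 F_axle [-1.2  0.4 -2.4] grip 0.511 t 11.55
[ 0.47 -0.03 -0.56  1.95  0.11  0.8   0.6 ]
n 3 cm [-0.04  0.13  0.92] rad [-0.0026 -0.0006 -0.0005] tot cm [-0.12  0.39  2.76] tot rad [-0.008 -0.002 -0.002] t 11.55
```

View pics/ab.png

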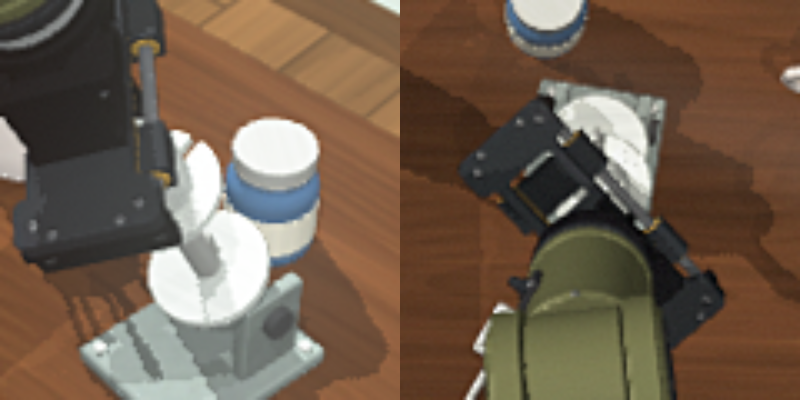

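All 10 views are used, so from here I go by pose and force.

{"fn": "jog_arm", "kwargs": {
  "rows": "-0.1 0.4 0.5 -0.008 -0.002 0 1;0 0 0.8 0 0 0 1;0 0 0.8 0 0 0 1;0 0 0.5 0 0 0 1;0 0 0 0 0 0 1"
}}

```text
time: 12.28
position: [0.6279, 0.0053, 0.1823]
tool_rot: [1.069, 2.498, 0.169]
ft_force: [0.1, 0.2, -3.0]
grip_width: 0.513
grip_force: 35.0
```

```bash
python3 -c "
from pl import *
rep();plan(AX(P,(0,0,.07)),tool(140.6),1)"
```

```text
TCP in axle mm [ 0.5 -0.1 96.1] tilt [-0.0005 -0.0001] head 140.54 F_axle [-1.2  0.2 -2.7] grip 0.513 t 12.275
n 1 cm [ 0.04 -0.02  2.61] rad [ 0.0003  0.0003 -0.0011] tot cm [ 0.04 -0.02  2.61] tot rad [ 0.     0.    -0.001] t 12.275
```

{"fn": "jog_arm", "kwargs": {
  "rows": "0 0 0.4 0 0 0 1;0 0 0.4 0 0 0 1;0 0 0.4 0 0 0 1;0 0 0.3 0 0 0 1;0 0 0 0 0 0 1"
}}

```text
time: 12.9
position: [0.6341, 0.0049, 0.169]
tool_rot: [1.069, 2.498, 0.169]
ft_force: [-1.2, 0.6, -2.9]
grip_width: 0.509
grip_force: 35.0
```

```bash
python3 -c "
from pl import *
rep()"
```

```text
TCP in axle mm [ 0.5  0.2 81.4] tilt [-0.0006 -0.0002] head 140.56 F_axle [-2.4  0.5 -2.1] grip 0.509 t 12.9
```

{"fn": "jog_arm", "kwargs": {
  "rows": "0 0 0.3 0 0 0 1;0 0 0.3 0 0 0 1;0 0 0.3 0 0 0 1;0 0 0.3 0 0 0 1;0 0 0 0 0 0 1"
}}

```text
time: 13.52
position: [0.6381, 0.005, 0.1571]
tool_rot: [1.069, 2.501, 0.169]
ft_force: [-2.2, 2.5, -4.9]
grip_width: 0.507
grip_force: 35.0
```

```bash
python3 -c "
from pl import *
rep()"
```

```text
TCP in axle mm [-0.9  0.8 69. ] tilt [ 0.0017 -0.0007] head 140.58 F_axle [-4.4  2.3 -3.4] grip 0.507 t 13.525
```

{"fn": "jog_arm", "kwargs": {
  "rows": "0.1 0 0.3 0 0 0 1;0 0 0.4 0 0 0 1;0 0 0.4 0 0 0 1;0 0 0.4 0 0 0 1;0 0 0 0 0 0 1"
}}

```text
time: 14.15
position: [0.6441, 0.0047, 0.1434]
tool_rot: [1.069, 2.5, 0.169]
ft_force: [-3.3, 3.1, -6.5]
grip_width: 0.504
grip_force: 35.0
```

```bash
python3 -c "
from pl import *
rep()"
```

```text
TCP in axle mm [-1.3  1.2 54. ] tilt [ 0.0009 -0.0005] head 140.57 F_axle [-6.1  2.7 -4.3] grip 0.504 t 14.15
```

{"fn": "jog_arm", "kwargs": {
  "rows": "0.15 -0.05 0.3 0 0 0 1;0 0 0.3 0 0 0 1;0 0 0.3 0 0 0 1;0 0 0.2 0 0 0 1;0 0 0 0 0 0 1"
}}

```text
time: 14.78
position: [0.6484, 0.0042, 0.1339]
tool_rot: [1.068, 2.498, 0.169]
ft_force: [-4.1, 1.5, -3.6]
grip_width: 0.505
grip_force: 35.0
```

```bash
python3 -c "
from pl import *
rep()"
```

```text
TCP in axle mm [-1.4  1.2 43.6] tilt [-0.0013  0.0001] head 140.55 F_axle [-5.4  1.  -1.5] grip 0.505 t 14.775
```

{"fn": "jog_arm", "kwargs": {
  "rows": "0.1 -0.1 0.2 0 0 0 1;0 0 0.2 0 0 0 1;0 0 0.2 0 0 0 1;0 0 0.2 0 0 0 1;0 0 0 0 0 0 1"
}}

```text
time: 15.4
position: [0.6511, 0.0035, 0.1264]
tool_rot: [1.068, 2.496, 0.17]
ft_force: [-0.1, 2.1, -2.9]
grip_width: 0.503
grip_force: 35.0
```

```bash
python3 -c "
from pl import *
rep()"
```

```text
TCP in axle mm [-2.   0.9 35.6] tilt [-0.0027 -0.    ] head 140.54 F_axle [-1.5  2.  -2.4] grip 0.503 t 15.4
```

No axial force below key level, so the keyway seems to have found the key. Continuing.

{"fn": "jog_arm", "kwargs": {
  "rows": "0 0 0.3 0 0 0 1;0 0 0.3 0 0 0 1;0 0 0.3 0 0 0 1;0 0 0.2 0 0 0 1;0 0 0 0 0 0 1"
}}

```text
time: 16.02
position: [0.6554, 0.0029, 0.1162]
tool_rot: [1.069, 2.497, 0.169]
ft_force: [0.8, 0.8, -2.5]
grip_width: 0.504
grip_force: 35.0
```

```bash
python3 -c "
from pl import *
rep();print(ctrl.get_state()['torque'])"
```

```text
TCP in axle mm [-2.4  0.8 24.5] tilt [-0.0019  0.0002] head 140.54 F_axle [-0.4  0.9 -2.5] grip 0.504 t 16.025
[0.26483302 0.57238811 0.08076919]
```

{"fn": "jog_arm", "kwargs": {
  "rows": "0 0 0.2 0 0 0 1;0 0 0.2 0 0 0 1;0 0 0.2 0 0 0 1;0 0 0.1 0 0 0 1;0 0 0 0 0 0 1"
}}

```text
time: 16.65
position: [0.6579, 0.0028, 0.111]
tool_rot: [1.068, 2.497, 0.168]
ft_force: [-8.7, 1.2, 7.3]
grip_width: 0.511
grip_force: 35.0
```

```bash
python3 -c "
from pl import *
rep()"
```

```text
TCP in axle mm [-2.4  0.9 18.7] tilt [-0.0014  0.0013] head 140.56 F_axle [-4.8  0.1 10.3] grip 0.511 t 16.65
```

Contact came at TCP 18.7 mm, the same as the grasp height above the flange underside, so the chuck is home. Pressing lightly, then releasing.

{"fn": "jog_arm", "kwargs": {
  "rows": "0 0 0.1 0 0 0 1;0 0 0 0 0 0 0;0 0 0 0 0 0 -0.9;0 0 0 0 0 0 -0.9;0 0 0 0 0 0 -0.9"
}}

```text
time: 17.27
position: [0.6591, 0.0025, 0.1093]
tool_rot: [1.068, 2.496, 0.17]
ft_force: [-0.3, -0.5, -0.1]
grip_width: 0.762
grip_force: 0.0
```

{"fn": "jog_arm", "kwargs": {
  "rows": "0 0 0 0 0 0 -0.9;0 0 -1 0 0 0 -0.9;0 0 -2 0 0 0 -0.9;0 0 -4 0 0 0 -0.9;0 0 -5 0 0 0 -0.9"
}}

```text
time: 17.9
position: [0.607, 0.0091, 0.2184]
tool_rot: [1.069, 2.499, 0.17]
ft_force: [0.7, -0.7, 1.0]
grip_width: 0.95
grip_force: 0.0
```

{"fn": "jog_arm", "kwargs": {
  "rows": "0 0 -5 0 0 0 -0.9;0 0 -5 0 0 0 -0.9;0 0 0 0 0 0 -0.9"
}}

```text
time: 18.27
position: [0.5672, 0.0148, 0.3147]
tool_rot: [1.063, 2.488, 0.172]
ft_force: [0.9, 0.5, -0.7]
grip_width: 0.948
grip_force: 0.0
```

Run:
```python
from pl import *
rep()
c=snap("side");cv2.imwrite("pics/fin.png",c["img"])
# numeric check: white column extents; compare chuck top centre (48 mm) with seat alternatives
g=c["img"].astype(int); off=P[5:7]
m=((g.min(2)>120)&(g.max(2)-g.min(2)<40)).astype(np.uint8)
best=[]
for h in range(-2,40,2):   # hypothetical flange height mm
    hull=[]
    t=np.linspace(0,2*np.pi,60)
    mk=np.zeros(m.shape,np.uint8)
    for r,a,b in((.040,-.010,0),(.038,h/1e3,h/1e3+.008),(.0225,h/1e3+.008,h/1e3+.048),(.009,0,.066)):
        pts=np.vstack([proj(c,np.array([AX(P,(r*np.cos(k),r*np.sin(k),z)) for k in t]))+off for z in(a,b)])
        cv2.fillConvexPoly(mk,cv2.convexHull(pts.round().astype(np.int32)),1)
    u0,v0=proj(c,AX(P,(0,0,.04)))[0].astype(int)
    sl=(slice(v0-40,v0+20),slice(u0-28,u0+22))
    best.append((h,int((mk[sl]!=m[sl]).sum())))
print(best)
```

```text
TCP in axle mm [  0.8   2.1 242. ] tilt [-0.0118  0.0006] head 140.61 F_axle [ 0.5  0.6 -1. ] grip 0.948 t 18.275
[(-2, 156), (0, 163), (2, 182), (4, 197), (6, 210), (8, 224), (10, 255), (12, 265), (14, 283), (16, 311), (18, 329), (20, 346), (22, 376), (24, 393), (26, 410), (28, 429), (30, 462), (32, 472), (34, 489), (36, 523), (38, 541)]
```

The silhouette check also puts the chuck at home. Handing in.

```bash
python3 -c "
from bench import ticket
print(ticket.close_job())"
```

```text
the job is handed in; nothing more can be done
None
```

The job is handed in: the clip lies in the tray, and the chuck is on the axle and released. Contact force and a camera silhouette check both put it home on the turntable, but no verdict came back.

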